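# Book a jar of denture acrylic into a case

### The arm

A 6-joint arm with a two-finger parallel gripper is mounted at the origin on the work surface. World frame = base frame: x ahead of the robot, y to its left, z up, the work surface at z = 0. Lengths are in m, angles in rad, forces in N, time in s.
With the tool pointing down it reaches from about 0.35 to 0.975 m from the base axis. Payload 4.9 kg.
Tool frame: the origin (TCP) lies between the finger pads; the fingertips stand 22 mm ahead of it and the grasp point (between the pads) lies 3 mm ahead of it; z points along the fingers, y is the line along which they close (so a half turn about z gives the same grasp; the last joint's range is limited). The gripper opens to 85 mm and grips with 20 to 120 N. Pads are 22 mm wide; open, the fingers measure 114 mm over their backs; the gripper's body (76 mm by 85 mm) begins 54 mm behind the grasp point. The pads swing forward as they close: fully open they stand 13 mm farther back than shut.
Start: joints at [-0.119, 0.053, 1.613, -0, 1.476, -0.119], TCP at [0.625, 0, 0.253] pointing down, gripper open.
Joint ranges: [-3.01, 3.01], [-1.01, 2.22], [0.06, 2.58], [-1.02, 4.17], [0.09, 2.62], [-3.14, 3.14]. Speed limits (rad/s): [2.57, 2.57, 3.14, 3.14, 3.14, 3.14].

### API

Orientations are given as a unit quaternion [w, x, y, z].
In Python, from plant import state, grab_frame, get_calibration, job_done, recognise, regions_of gives the robot as it stands.
- The arm moves only by the tool apply_moves, never from a script. Its argument "targets" is a list of rows, each an object with "translation": the shift along the tool's x, y, z normalised to -1 to 1, where 1 is 100 mm, a list of three; "twist": the turn about the tool's z normalised to -1 to 1, where 1 is 0.1 rad; "hand": the opening, from 0 (shut) to 1 (fully open). A call has 1 to 8 rows; each row shifts and turns the commanded pose from where the row before left it, along the tool's axes as they then stand; what a row does not reach is not made up. A row lasts 1/10 s, in which the tool goes at most 50 mm and 8.59 degrees, less where a joint would pass 70% of its speed; a pose out of reach is approached as far as the arm can. A call with a number of a shift or a turn outside -1 to 1 is refused whole. A call with a gripper value outside its range is refused whole. The fingers move at their own pace and stop on an object; the grip force is fixed at half the most. Time passes only in rows, so rows that do not move let the fingers close. It gives the time, the measured TCP pose, the force, the opening and the grip force at its end, in the units of the state.
- state(): the state, without advancing time (a new reading comes with each control period).
- grab_frame(name): name is "scene" or "side" or "wrist"; returns the picture (400x640x3 uint8, red, green, blue); there is no depth.
- get_calibration(name): a dict with "camera_matrix" (3x3 intrinsics, pixels), "pose" (4x4, takes a point from camera to world coordinates). Camera axes: x right, y up, looking along -z (the intrinsics and any distortion apply to the point x, -y, -z); pixel columns grow to the right and rows downward; lengths in m; the calibration is good to about 2 mm. The wrist camera is an equidistant fisheye: a pixel r from the principal point sees the ray r / f radians off the axis. A picture is of the moment at which its call begins: read the wrist's pose just before it. get_calibration takes no time and is no camera call; for the wrist camera it gives the pose at the moment of the call.
- job_done(): hands the job in; it is judged then, once.
Trained networks look in the newest picture that a camera, given by its name, has taken for a name from the list of things; names that differ only in an ending like _2 or _b are one class to them, and where a whole thing is asked for, a point or a joint stands for the part that bears it (a point fixed in the world has none). Each returns a list of dicts, best first, with "score" (0 to 1); they miss things now and then, are a little off and sometimes report something else, mostly with a low value. They report only what shows in the picture. A call takes as long as a camera call.
- recognise(camera, query): "point" ([x, y, z] in m, in world coordinates, good to about 4 mm: the middle of the surface that is visible of it).
- regions_of(camera, query): "pixels" (400x640 bool, what is visible of it).
The state is a dict: "time": time; "joint_pos": joint angles; "joint_vel": joint speeds; "joint_efforts": joint torques, N m; "tool_pos": TCP position; "tool_rot": TCP orientation; "contact_force": force on the tool from outside, world axes, zero at the start; "ft_torque": the same for the moment, N m; "gripper_width": opening from 0.0 (shut) to 1.0 (fully open); "grasp_force": force on a finger pad.
Only numpy, scipy, OpenCV 4.12 (cv2) and the standard library are available. Lean on these libraries where they do the work, as an engineer would, in place of code of your own. Each camera call takes 0.05 s, during which the arm holds its last target. There are 200 camera calls.

### The job

Book the barcoded jar into the case: show it to the barcode reader, upright, with the barcode squarely facing the middle of the reader's window about a hand's width (7 cm) away, and keep it still there for a good second so that it reads. Then set the jar down upright on the floor of the case pan, beside the plaster model. Set it down, do not drop it, do not bump the reader, and leave everything else where it is.

Things in the scene. Friction and masses are not known exactly. Their poses are not given: they have to be found in the camera images.
- jar: The barcoded jar, the taller of two pink jars: upright, 94 mm tall, 52 mm in diameter, about 160 g, ribbed grey lid 56 mm across, 20 mm tall (grip here, 74 to 94 mm up). Origin: centre of its underside; z up. The barcode is on its +x side; a white paper strip 14 mm wide from the lid's middle over its +x edge shows that side from above. It starts on the bench, barcode turned away from the reader.
- jar_label (a point): Middle of the jar's barcode label, on the surface: 27 mm from the jar's axis along its +x, 38 mm above its underside. The label is 50 mm wide round the jar and 52 mm tall. Shown in the gripper or standing on the bench, it is within the window's height.
- reader: The barcode reader, fixed: a grey box head 62 mm deep, 84 mm wide, from 28 to 126 mm above the bench, on a round black foot 92 mm in diameter. Origin: centre of the foot's underside. Its window, in a black front, looks along its own -x, so the barcode faces it when the jar's x axis points the same way as the reader's x axis.
- reader_window (a point): Middle of the reader's window, a dark glass 64 mm wide and 70 mm tall on the upright front of the head, 37 mm from the reader's origin along the reader's -x and 75 mm above the bench. It reads straight ahead, along the reader's -x.
- pan: The case pan: a loose grey open tray, 170 mm (x) by 240 mm (y) outside and 48 mm tall, walls and floor 3 mm thick, about 450 g. Origin: centre of its underside; z up.
- pan_floor (a point): A point on the pan's inner floor, in the middle of its free half: 60 mm from the pan's centre along the pan's +y, 3 mm above its underside. The plaster model lies in the other (-y) half.
- model: Plaster model of a jaw lying in the pan, 62 x 66 mm, 34 mm tall, stone-coloured with teeth. Origin: centre of its underside. A bystander.
- short_jar: The other pink jar, the same diameters but only 62 mm tall and with no label. Origin: centre of its underside. A bystander that stands near the barcoded jar.
- wax_tin: Low round metal tin, 74 mm in diameter, 40 mm tall. Origin: centre of its underside. A bystander that stands near the barcoded jar.
- liquid_bottle: Small red bottle with a white cone cap, 36 mm in diameter, 95 mm tall. Origin: centre of its underside. A bystander.
- wax_pot: Six-sided dark pot on a white foot, 66 mm across, 52 mm tall. Origin: centre of its underside. A bystander.
- haemostat: Steel clamp with finger rings lying flat, 140 mm long along its x, 55 mm wide, 6 mm tall. Origin: at its pivot, on the bench. A bystander.
- articulator: Steel dental articulator with two plaster jaws in it, standing at the back of the bench on one side of the reader: 125 mm (x) by 96 mm (y), 142 mm tall. Origin: centre of its underside. A bystander.

How it is judged:
On the way:
1. the jar is shown to the reader: upright and still, its barcode facing the middle of the window from 2 to 14 cm away, for 0.6 s (x of reader_window in the frame of jar between 0.05 and 0.17 m and y of reader_window in the frame of jar between -0.03 and 0.03 m and z of reader_window in the frame of jar between -0.01 and 0.085 m and angle between the x axis of jar and the x axis of reader, either way round below 0.4 rad and angle between jar's own z axis and vertical below 0.25 rad and linear speed of jar below 0.05 m/s), for 0.6 s.
At the end, for the whole second after the job is handed in: The jar, already shown to the reader, stands in the pan: wholly inside the walls, its underside within 10 mm above the pan's, upright within 0.1 rad, the pan level, the jar released and at rest (x of jar in the frame of pan between -0.062 and 0.062 m and y of jar in the frame of pan between -0.097 and 0.097 m and z of jar in the frame of pan between -0.003 and 0.01 m and angle between jar's own z axis and vertical below 0.1 rad and angle between pan's own z axis and vertical below 0.05 rad and linear speed of jar below 0.02 m/s and contact force between the fingers and jar below 0.1 N); the robot touches nothing.
It fails at once if a bystander was moved by more than 40 mm (distance of any of articulator, short_jar, wax_tin, liquid_bottle, wax_pot, haemostat, model from where it was at the start of the episode above 0.04 m).
It fails at once if the pan was moved by more than 40 mm (distance of pan from where it was at the start of the episode above 0.04 m).
It fails at once if the reader was bumped (over 5 N) (contact force between any of jar, the fingers, the arm and reader above 5 N).
It fails at once if the jar was tipped over (by more than 0.7 rad) (angle between jar's own z axis and vertical above 0.7 rad).
It fails at once if the jar was dropped or thrown (faster than 0.5 m/s, as after a fall of 13 mm, with no finger on it) (linear speed of jar above 0.5 m/s and contact force between the fingers and jar below 0.5 N).
It also fails if it takes over 48 s, if anything falls off the work surface, if the arm or the gripper's body presses on something with over 40 N, if the wrist force passes 120 N, or if a joint passes its speed limit or range.

## Working session

There is one attempt and no reset: what is moved stays moved. The work goes in short steps, Python scripts to look and compute and a tool call to move; the robot and the scene stay as the last step left them, time stands still between calls to the robot, and variables do not carry over. Pictures are saved under pics/ and viewed, at most 10 in all, crops included, and the job is handed in when it is done.

Besides the shell and the picture viewer there is one more tool, called after "Call:" as name(argument=value, ...), one argument or row to a line, values as JSON. apply_moves: Moves the arm, as the interface text tells. Its arguments: {"type":"object","properties":{"targets":{"type":"array"}},"required":["targets"]}

```bash
mkdir -p pics; python3 - <<'E'
from plant import *
import cv2,numpy as np
s=state();print({k:np.round(s[k],3) for k in s})
for c in ["scene","side","wrist"]:
    f=grab_frame(c);cv2.imwrite(f"pics/{c}0.png",f[:,:,::-1])
    print(c,np.round(get_calibration(c)["camera_matrix"],1).tolist(),np.round(get_calibration(c)["pose"],3).tolist())
    if c!="wrist":
        for q in ["jar","jar_label","reader","reader_window","pan","pan_floor","model","short_jar","wax_tin","liquid_bottle","wax_pot","articulator"]:
            print(c,q,[(np.round(d["point"],3).tolist(),round(d["score"],2)) for d in recognise(c,q)[:2]])
E
```

```text
{'time': np.float64(0.0), 'joint_pos': array([-0.119,  0.053,  1.614,  0.   ,  1.476, -0.119]), 'joint_vel': array([ 0.002, -0.001,  0.   , -0.002, -0.004,  0.001]), 'joint_efforts': array([ 0.0000e+00, -3.9367e+01, -3.7018e+01, -0.0000e+00,  7.0000e-03,
       -0.0000e+00]), 'tool_pos': array([0.624, 0.   , 0.252]), 'tool_rot': array([-0.001,  0.707,  0.707, -0.001]), 'contact_force': array([-0.678, -1.276, -0.21 ]), 'ft_torque': array([ 0.016, -0.003, -0.012]), 'grasp_force': np.float64(0.0), 'gripper_width': np.float64(0.994)}
scene [[428.7, 0.0, 318.1], [0.0, 428.7, 190.6], [0.0, 0.0, 1.0]] [[0.399, -0.608, 0.686, 1.452], [0.917, 0.264, -0.299, -0.345], [0.0, 0.749, 0.663, 0.888], [0.0, 0.0, 0.0, 1.0]]
scene jar [([0.466, 0.324, 0.068], 0.9)]
scene jar_label [([0.465, 0.32, 0.067], 0.81)]
scene reader [([0.78, 0.004, 0.088], 0.65)]
scene reader_window [([0.779, 0.004, 0.087], 0.82)]
scene pan []
scene pan_floor [([0.428, -0.306, 0.012], 0.6)]
scene model [([0.441, -0.38, 0.021], 0.89)]
scene short_jar [([0.453, 0.204, 0.049], 0.93)]
scene wax_tin [([0.49, 0.044, 0.039], 0.82), ([
[... 516 characters left out ...]
735, 0.042, 0.094], 0.87)]
side pan [([0.452, -0.315, 0.004], 0.95), ([0.574, 0.423, 0.054], 0.65)]
side pan_floor [([0.448, -0.313, 0.006], 0.87)]
side model [([0.422, -0.358, 0.02], 0.59), ([0.679, -0.218, 0.034], 0.28)]
side short_jar [([0.44, 0.227, 0.065], 0.94), ([0.422, -0.358, 0.021], 0.19)]
side wax_tin [([0.469, 0.063, 0.041], 0.91), ([0.44, 0.224, 0.066], 0.64)]
side liquid_bottle [([0.573, 0.426, 0.056], 0.56)]
side wax_pot [([0.679, -0.218, 0.032], 0.68)]
side articulator [([0.701, 0.285, 0.096], 0.79)]
wrist [[309.7, 0.0, 314.1], [0.0, 309.7, 199.7], [0.0, 0.0, 1.0]] [[1.0, 0.001, -0.001, 0.625], [-0.001, 0.962, 0.274, 0.07], [0.001, -0.274, 0.962, 0.374], [0.0, 0.0, 0.0, 1.0]]
```

View pictures.

View pics/scene0.png

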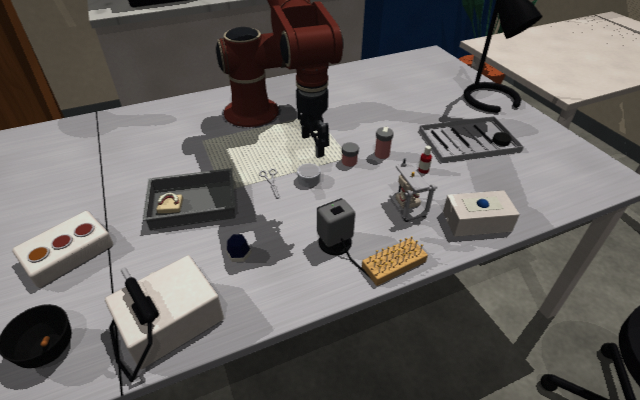

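View pics/side0.png

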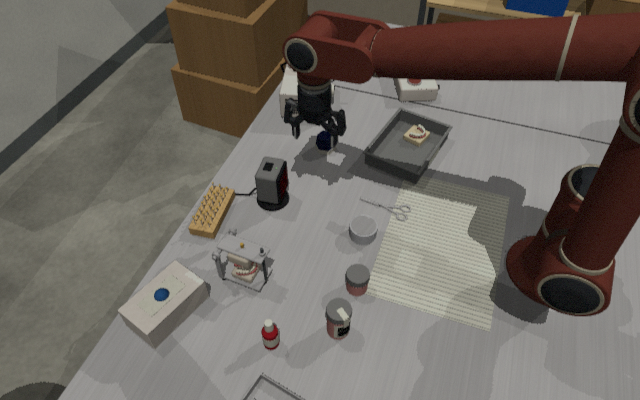

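```bash
cat > h.py <<'E'
from plant import *
import cv2,numpy as np
def ray(c,uv,z):
    k=get_calibration(c);K=np.array(k["camera_matrix"]);T=np.array(k["pose"])
    uv=np.atleast_2d(np.array(uv,float));x=(uv[:,0]-K[0,2])/K[0,0];y=(uv[:,1]-K[1,2])/K[1,1]
    if c=="wrist":
        r=np.hypot(x,y);s=np.where(r>1e-9,np.sin(r)/np.maximum(r,1e-9),1);d=np.c_[x*s,-y*s,-np.cos(r)]
    else: d=np.c_[x,-y,-np.ones(len(x))]
    d=d@T[:3,:3].T;o=T[:3,3]
    return o+d*((z-o[2])/d[:,2])[:,None]
E
python3 - <<'E'
from h import *
a=cv2.imread("pics/side0.png");b=cv2.imread("pics/scene0.png")
z=lambda i,x,y,w,h,s:cv2.resize(i[y:y+h,x:x+w],None,fx=s,fy=s,interpolation=cv2.INTER_CUBIC)
top=np.hstack([z(a,240,145,66,50,6),z(a,310,285,66,50,6)])
bot=np.hstack([z(b,300,190,66,50,6),z(b,360,115,66,50,6)])
cv2.imwrite("pics/m.png",np.vstack([top,bot]))
grab_frame("side");grab_frame("scene")
for c in ["side","scene"]:
  for q,zz in [("pan",0.0)]:
    for d in regions_of(c,q)[:1]:
      m=d["pixels"].astype(np.uint8);cs=max(cv2.findContours(m,0,2)[0],key=cv2.contourArea)
      hull=cv2.convexHull(cs);p=cv2.approxPolyDP(hull,4,True)[:,0]
      print(c,q,round(d["score"],2),m.sum(),p.tolist(),np.round(ray(c,p,0.048)[:,:2],3).tolist())
E
```

```text
side pan 0.91 3742 [[400, 108], [451, 127], [415, 184], [364, 162], [365, 149]] [[0.5, -0.456], [0.328, -0.417], [0.379, -0.138], [0.538, -0.174], [0.551, -0.229]]
scene pan 0.86 4111 [[231, 168], [234, 217], [156, 229], [143, 219], [150, 178]] [[0.376, -0.174], [0.591, -0.223], [0.552, -0.427], [0.499, -0.454], [0.325, -0.414]]
```

View pics/m.png

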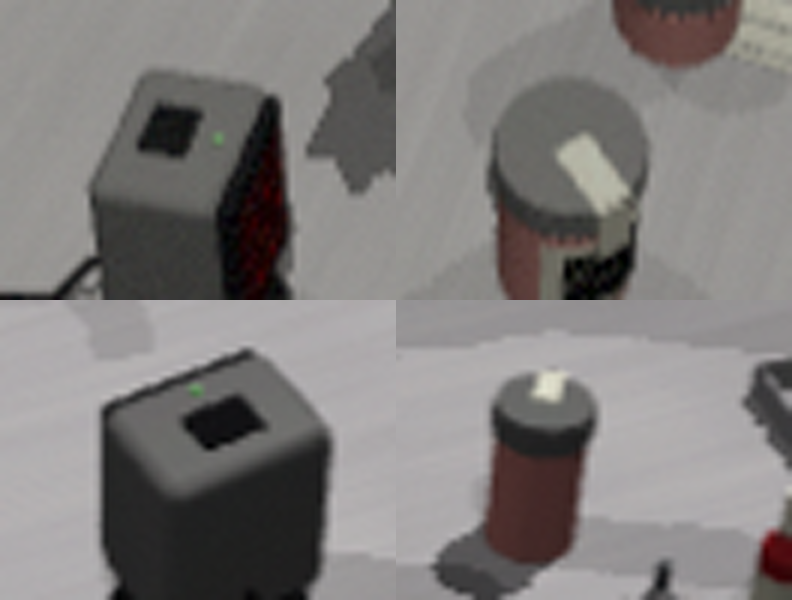

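```bash
python3 - <<'E'
from h import *
r=lambda c,p,z:np.round(ray(c,p,z)[:,:2],3).tolist()
print("jar side",r("side",[[339.2,308.8],[346.8,318.8]],.094))
print("jar scene",r("scene",[[385,131.7],[386.5,127]],.094))
for c,p in [("side",[[285.5,161.2],[276.7,180.3],[255.5,176.7],[264.2,156.7]]),("scene",[[317.3,208],[341.7,198.3],[354.2,211.7],[330,223.3]])]:
  q=ray(c,p,.126)[:,:2];f=q[1]-q[0];d=(q[2]+q[3]-q[0]-q[1])/2
  print(c,q.round(3).tolist(),"c",q.mean(0).round(3),"front ang",np.degrees(np.arctan2(*f[::-1])),"depth ang",np.degrees(np.arctan2(*d[::-1])),np.linalg.norm(f),np.linalg.norm(d))
E
```

```text
jar side [[0.448, 0.33], [0.425, 0.347]]
jar scene [[0.45, 0.333], [0.427, 0.352]]
side [[0.718, -0.026], [0.712, 0.048], [0.769, 0.055], [0.779, -0.022]] c [0.744 0.014] front ang 94.5609684797329 depth ang 4.841653120890156 0.07382777886226145 0.05900434104094129
scene [[0.725, -0.03], [0.716, 0.043], [0.774, 0.051], [0.787, -0.023]] c [0.751 0.01 ] front ang 96.34730344980187 depth ang 6.740949075534549 0.07385604301462283 0.06062076921860021
```

Call:
apply_moves(
  targets=[
    {"translation": [0.4,-0.21,0],"twist": 0,"hand": 1},
    {"translation": [0.4,-0.21,0],"twist": 0,"hand": 1},
    {"translation": [0.4,-0.21,0],"twist": 0,"hand": 1},
    {"translation": [0.4,-0.21,0],"twist": 0,"hand": 1},
    {"translation": [0.4,-0.21,0],"twist": 0,"hand": 1},
    {"translation": [0.4,-0.21,0],"twist": 0,"hand": 1},
    {"translation": [0.4,-0.21,0],"twist": 0,"hand": 1},
    {"translation": [0,0,0],"twist": 0,"hand": 1},
  ],
)

```text
time: 2.35
tool_pos: [0.4755, 0.2838, 0.2535]
tool_rot: [-0.001, 0.705, 0.709, 0.0]
contact_force: [-0.7, -0.8, 0.2]
gripper_width: 1.001
grasp_force: 0.0
```

```bash
python3 - <<'E'
from h import *
print(np.round(state()["tool_pos"],4),state()["tool_rot"],state()["time"])
f=grab_frame("wrist");cv2.imwrite("pics/w1.png",f[:,:,::-1])
np.savez("w1cal",**{k:np.array(v) for k,v in get_calibration("wrist").items()})
print([(np.round(d["point"],3),d["score"]) for d in recognise("wrist","jar")[:3]])
for d in regions_of("wrist","jar")[:1]:
  v,u=np.nonzero(d["pixels"]);print(u.min(),u.max(),v.min(),v.max())
E
```

```text
[0.4755 0.2838 0.2535] [-7.26841288e-04  7.04882389e-01  7.09323716e-01  3.95240764e-04] 2.35
[]
255 316 107 167
```

View pics/w1.png

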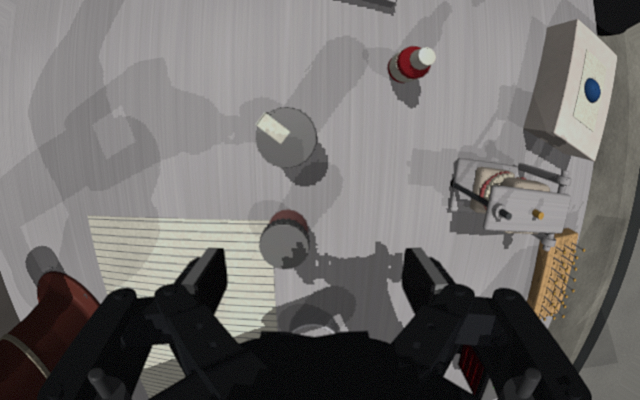

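```bash
python3 - <<'E'
from h import *
p=ray("wrist",[[286,137],[264,121]],.094);print(p.round(4),np.degrees(np.arctan2(p[1,1]-p[0,1],p[1,0]-p[0,0])))
print(ray("wrist",[[285,243]],.062).round(3)); print(np.linalg.norm(np.diff(ray("wrist",[[255,137],[317,137]],.094),axis=0)), state()["time"],state()["tool_pos"])
E
```

```text
[[0.4533 0.3294 0.094 ]
 [0.4334 0.3444 0.094 ]] 142.93483411314816
[[0.447 0.212 0.062]]
0.05648680265826404 2.5 [0.47808678 0.27988752 0.25336983]
```

Call:
apply_moves(
  targets=[
    {"translation": [0.25,-0.13,0],"twist": 0,"hand": 1},
    {"translation": [0.25,-0.13,0],"twist": 0,"hand": 1},
    {"translation": [0,0,0.4],"twist": 0,"hand": 1},
    {"translation": [0,0,0.4],"twist": 0,"hand": 1},
    {"translation": [0,0,0.3],"twist": 0,"hand": 1},
    {"translation": [0,0,0.2],"twist": 0,"hand": 1},
    {"translation": [0,0,0],"twist": 0,"hand": 1},
    {"translation": [0,0,0],"twist": 0,"hand": 1},
  ],
)

```text
time: 3.3
tool_pos: [0.4529, 0.3291, 0.1236]
tool_rot: [0.0, 0.708, 0.706, -0.0]
contact_force: [0.9, -0.3, 1.3]
gripper_width: 1.001
grasp_force: 0.0
```

```bash
python3 - <<'E'
from h import *
s=state();print(np.round(s["tool_pos"],4),s["tool_rot"],s["time"],s["contact_force"])
f=grab_frame("wrist");cv2.imwrite("pics/w2.png",f[:,:,::-1])
E
```

```text
[0.4529 0.3291 0.1236] [ 5.36803690e-05  7.07767837e-01  7.06445101e-01 -6.24142249e-05] 3.3 [ 0.89507699 -0.34281377  1.33737287]
```

View pics/w2.png

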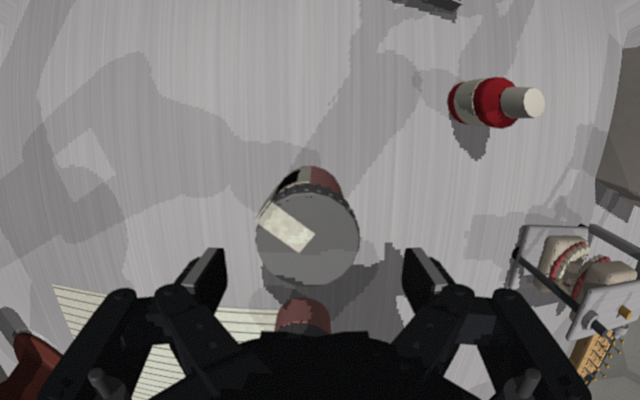

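The jar's lid (centre 307,239) sits between the pads (225 and 405), in line. I'll go down the rest and grip.

Call:
apply_moves(
  targets=[
    {"translation": [0,0,0.2],"twist": 0,"hand": 1},
    {"translation": [0,0,0.18],"twist": 0,"hand": 1},
    {"translation": [0,0,0],"twist": 0,"hand": 1},
    {"translation": [0,0,0],"twist": 0,"hand": 0},
    {"translation": [0,0,0],"twist": 0,"hand": 0},
    {"translation": [0,0,0],"twist": 0,"hand": 0},
    {"translation": [0,0,0],"twist": 0,"hand": 0},
    {"translation": [0,0,0],"twist": 0,"hand": 0},
  ],
)

```text
time: 4.15
tool_pos: [0.4531, 0.3308, 0.0879]
tool_rot: [0.0, 0.707, 0.707, 0.002]
contact_force: [-2.5, -0.3, 6.0]
gripper_width: 0.635
grasp_force: 62.6
```

Call:
apply_moves(
  targets=[
    {"translation": [0,0,-0.3],"twist": 0,"hand": 0},
    {"translation": [0,0,-0.4],"twist": 0,"hand": 0},
    {"translation": [0,0,-0.1],"twist": 0,"hand": 0},
    {"translation": [-0.3,0.2,0],"twist": 0,"hand": 0},
    {"translation": [-0.36,0.2,0],"twist": 0,"hand": 0},
    {"translation": [-0.36,0.2,0],"twist": 0,"hand": 0},
    {"translation": [-0.36,0.2,0],"twist": 0,"hand": 0},
    {"translation": [-0.36,0.2,0],"twist": 0,"hand": 0},
  ],
)

```text
time: 4.95
tool_pos: [0.5522, 0.1545, 0.1647]
tool_rot: [-0.0, 0.707, 0.707, -0.0]
contact_force: [1.3, -0.5, -1.1]
gripper_width: 0.634
grasp_force: 63.8
```

Call:
apply_moves(
  targets=[
    {"translation": [-0.4,0.2,0],"twist": 0,"hand": 0},
    {"translation": [-0.4,0.2,0],"twist": 0,"hand": 0},
    {"translation": [-0.4,0.15,0],"twist": 0,"hand": 0},
    {"translation": [-0.36,0.1,0],"twist": 0,"hand": 0},
    {"translation": [0,0,0],"twist": 0.5,"hand": 0},
    {"translation": [0,0,0],"twist": 1,"hand": 0},
    {"translation": [0,0,0],"twist": 1,"hand": 0},
    {"translation": [0,0,0],"twist": 1,"hand": 0},
  ],
)

```text
time: 5.75
tool_pos: [0.6166, -0.0002, 0.1644]
tool_rot: [-0.0, 0.821, 0.571, -0.0]
contact_force: [-0.1, -0.1, -0.4]
gripper_width: 0.641
grasp_force: 63.9
```

Call:
apply_moves(
  targets=[
    {"translation": [0,0,0],"twist": 1,"hand": 0},
    {"translation": [0,0,0],"twist": 1,"hand": 0},
    {"translation": [0,0,0],"twist": 1,"hand": 0},
    {"translation": [0,0,0],"twist": 1,"hand": 0},
    {"translation": [0,0,0],"twist": 1,"hand": 0},
    {"translation": [0,0,0],"twist": 1,"hand": 0},
    {"translation": [0,0,0],"twist": 1,"hand": 0},
    {"translation": [0,0,0],"twist": 1,"hand": 0},
  ],
)

```text
time: 6.55
tool_pos: [0.6166, 0.0, 0.1644]
tool_rot: [-0.0, 0.978, 0.207, -0.0]
contact_force: [-0.3, 1.2, -1.9]
gripper_width: 0.642
grasp_force: 63.9
```

Call:
apply_moves(
  targets=[
    {"translation": [0,0,0],"twist": 1,"hand": 0},
    {"translation": [0,0,0],"twist": 1,"hand": 0},
    {"translation": [0,0,0],"twist": 1,"hand": 0},
    {"translation": [0,0,0],"twist": 1,"hand": 0},
    {"translation": [0,0,0],"twist": 1,"hand": 0},
    {"translation": [0,0,0],"twist": 1,"hand": 0},
    {"translation": [0,0,0],"twist": 1,"hand": 0},
    {"translation": [0,0,0],"twist": 1,"hand": 0},
  ],
)

```text
time: 7.35
tool_pos: [0.6166, 0.0, 0.1644]
tool_rot: [0.0, 0.982, -0.19, -0.0]
contact_force: [-0.5, -0.3, -1.9]
gripper_width: 0.641
grasp_force: 63.9
```

Call:
apply_moves(
  targets=[
    {"translation": [0,0,0.1],"twist": 1,"hand": 0},
    {"translation": [0,0,0.1],"twist": 1,"hand": 0},
    {"translation": [0,0,0.1],"twist": 1,"hand": 0},
    {"translation": [0,0,0.1],"twist": 1,"hand": 0},
    {"translation": [0,0,0],"twist": 0.4,"hand": 0},
    {"translation": [0,0,0],"twist": 0,"hand": 0},
    {"translation": [0,0,0],"twist": 0,"hand": 0},
    {"translation": [0,0,0],"twist": 0,"hand": 0},
  ],
)

```text
time: 8.15
tool_pos: [0.6171, -0.0, 0.1255]
tool_rot: [-0.0, 0.917, -0.398, 0.0]
contact_force: [-0.1, -0.7, -2.4]
gripper_width: 0.637
grasp_force: 63.9
```

```bash
python3 - <<'E'
from h import *
from scipy.spatial.transform import Rotation as R
s=state();q=s["tool_rot"];M=R.from_quat([*q[1:],q[0]]).as_matrix()
print(np.round(s["tool_pos"],4),s["time"],s["gripper_width"],s["grasp_force"],"toolx yaw",np.degrees(np.arctan2(M[1,0],M[0,0])),s["joint_pos"].round(2))
fs={c:grab_frame(c) for c in ["side","scene","wrist"]}
a,b=[fs[c][:,:,::-1] for c in ["side","scene"]]
z=lambda i,x,y,w,h,s:cv2.resize(i[y:y+h,x:x+w],None,fx=s,fy=s,interpolation=cv2.INTER_CUBIC)
cv2.imwrite("pics/m2.png",np.vstack([np.hstack([z(a,240,120,130,90,3),z(b,270,120,130,90,3)]),np.hstack([cv2.resize(fs["wrist"][:,:,::-1],(480,300)),np.zeros((300,300,3),np.uint8)])]))
E
```

```text
[ 0.6171 -0.      0.1255] 8.15 0.6369772727416634 63.858128786087036 toolx yaw -46.90216511964325 [-0.12  0.14  1.74 -0.    1.26  2.27]
```

View pics/m2.png

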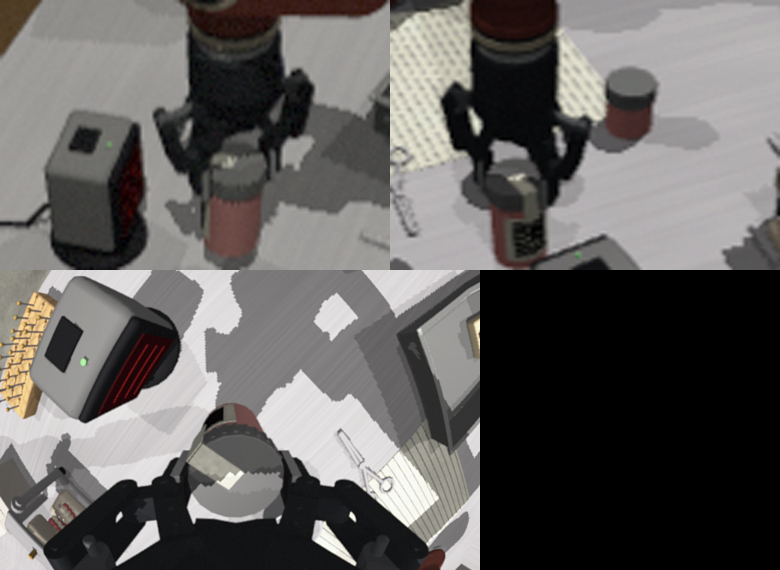

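```bash
python3 - <<'E'
from h import *
p=ray("wrist",[[113,200],[190,64]],.126)[:,:2];f=p[0]-p[1];print(p.round(3),p.mean(0).round(3),np.linalg.norm(f),np.degrees(np.arctan2(f[1],f[0]))-90)
E
```

```text
[[ 0.711  0.04 ]
 [ 0.717 -0.032]] [0.714 0.004] 0.07265641358478653 4.664995372449567
```

Call:
apply_moves(
  targets=[
    {"translation": [0,0,0],"twist": 0,"hand": 0},
    {"translation": [0,0,0],"twist": 0,"hand": 0},
    {"translation": [0,0,0],"twist": 0,"hand": 0},
    {"translation": [0,0,0],"twist": 0,"hand": 0},
    {"translation": [0,0,0],"twist": 0,"hand": 0},
    {"translation": [0,0,0],"twist": 0,"hand": 0},
    {"translation": [0,0,0],"twist": 0,"hand": 0},
    {"translation": [0,0,0],"twist": 0,"hand": 0},
  ],
)

```text
time: 9.1
tool_pos: [0.617, 0.0, 0.1253]
tool_rot: [-0.0, 0.917, -0.398, -0.0]
contact_force: [0.2, 0.3, -1.0]
gripper_width: 0.638
grasp_force: 63.9
```

Call:
apply_moves(
  targets=[
    {"translation": [0,0,-0.2],"twist": 0,"hand": 0},
    {"translation": [0,0,-0.3],"twist": 0,"hand": 0},
    {"translation": [0.06,0.24,0],"twist": 0,"hand": 0},
    {"translation": [0.1,0.4,0],"twist": 0,"hand": 0},
    {"translation": [0.1,0.4,0],"twist": 0,"hand": 0},
    {"translation": [0.1,0.4,0],"twist": 0,"hand": 0},
    {"translation": [0.1,0.4,0],"twist": 0,"hand": 0},
    {"translation": [0.1,0.4,0],"twist": 0,"hand": 0},
  ],
)

```text
time: 9.9
tool_pos: [0.4905, -0.195, 0.1755]
tool_rot: [0.0, 0.917, -0.398, 0.0]
contact_force: [0.3, -1.0, -1.7]
gripper_width: 0.641
grasp_force: 64.0
```

Call:
apply_moves(
  targets=[
    {"translation": [0.1,0.4,0],"twist": 0,"hand": 0},
    {"translation": [0.06,0.3,0],"twist": 0,"hand": 0},
    {"translation": [0,0,0],"twist": 0,"hand": 0},
    {"translation": [0,0,0],"twist": 0,"hand": 0},
  ],
)

```text
time: 10.3
tool_pos: [0.4512, -0.2536, 0.1755]
tool_rot: [-0.0, 0.917, -0.399, 0.0]
contact_force: [0.1, 0.1, -1.5]
gripper_width: 0.637
grasp_force: 64.2
```

```bash
python3 - <<'E'
from h import *
s=state();print(np.round(s["tool_pos"],4),s["time"],s["gripper_width"],s["grasp_force"])
fs={c:grab_frame(c) for c in ["side","scene","wrist"]}
a=fs["side"][:,:,::-1]
z=lambda i,x,y,w,h,s:cv2.resize(i[y:y+h,x:x+w],None,fx=s,fy=s,interpolation=cv2.INTER_CUBIC)
cv2.imwrite("pics/m3.png",np.hstack([cv2.resize(fs["wrist"][:,:,::-1],None,fx=.8,fy=.8),z(a,360,80,105,120,8/3)]))
E
```

```text
[ 0.4512 -0.2536  0.1755] 10.3 0.6367861130413817 64.18672442436218
```

View pics/m3.png

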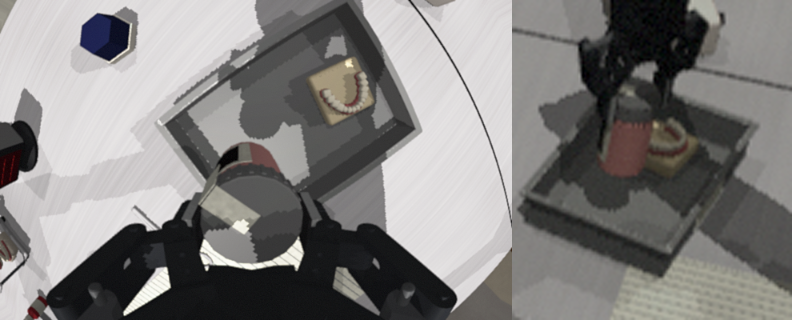

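```bash
python3 - <<'E'
from h import *
p=ray("wrist",np.array([[158,122],[348,2],[420,128]])/.8,.048)[:,:2]
y=p[0]-p[1];x=p[1]-p[2];c=(p[0]+p[2])/2;u=y/np.linalg.norm(y)
print(p.round(3),np.linalg.norm(y),np.linalg.norm(x),np.degrees(np.arctan2(y[1],y[0])),"c",c.round(3),"floor",(c+.06*u).round(3))
m=ray("wrist",np.array([[342,88]])/.8,.034)[:,:2];print("model",m.round(3))
t=np.array([.4512,-.2536])-c;print("jar in pan y",t@u,"x",t@np.array([u[1],-u[0]]))
E
```

```text
[[ 0.552 -0.214]
 [ 0.495 -0.446]
 [ 0.331 -0.417]] 0.23961557739420014 0.16647591200653722 76.38504719041401 c [ 0.442 -0.315] floor [ 0.456 -0.257]
model [[ 0.432 -0.375]]
jar in pan y 0.062287100170992475 x -0.0052059272818287036
```

Call:
apply_moves(
  targets=[
    {"translation": [0,0,0.2],"twist": 0,"hand": 0},
    {"translation": [0,0,0.2],"twist": 0,"hand": 0},
    {"translation": [0,0,0.2],"twist": 0,"hand": 0},
    {"translation": [0,0,0.1],"twist": 0,"hand": 0},
    {"translation": [0,0,0.08],"twist": 0,"hand": 0},
    {"translation": [0,0,0],"twist": 0,"hand": 0},
    {"translation": [0,0,0],"twist": 0,"hand": 0},
  ],
)

```text
time: 11.15
tool_pos: [0.4519, -0.2535, 0.098]
tool_rot: [0.0, 0.917, -0.398, 0.001]
contact_force: [0.1, -0.5, -0.8]
gripper_width: 0.637
grasp_force: 64.2
```

Call:
apply_moves(
  targets=[
    {"translation": [0,0,0.02],"twist": 0,"hand": 0},
    {"translation": [0,0,0.02],"twist": 0,"hand": 0},
    {"translation": [0,0,0.02],"twist": 0,"hand": 0},
    {"translation": [0,0,0],"twist": 0,"hand": 0},
    {"translation": [0,0,0],"twist": 0,"hand": 0},
  ],
)

```text
time: 11.65
tool_pos: [0.4513, -0.2534, 0.0913]
tool_rot: [0.0, 0.917, -0.398, -0.0]
contact_force: [0.1, 1.1, -2.1]
gripper_width: 0.633
grasp_force: 64.2
```

Call:
apply_moves(
  targets=[
    {"translation": [0,0,0.01],"twist": 0,"hand": 0},
    {"translation": [0,0,0],"twist": 0,"hand": 0},
    {"translation": [0,0,0.01],"twist": 0,"hand": 0},
    {"translation": [0,0,0],"twist": 0,"hand": 0},
  ],
)

```text
time: 12.05
tool_pos: [0.4521, -0.254, 0.0909]
tool_rot: [0.0, 0.917, -0.398, 0.001]
contact_force: [-1.3, 1.3, 6.5]
gripper_width: 0.636
grasp_force: 64.9
```

Contact felt (about 8 N up): the jar is on the floor. Releasing.

Call:
apply_moves(
  targets=[
    {"translation": [0,0,0],"twist": 0,"hand": 0.8},
    {"translation": [0,0,0],"twist": 0,"hand": 1},
    {"translation": [0,0,0],"twist": 0,"hand": 1},
    {"translation": [0,0,0],"twist": 0,"hand": 1},
    {"translation": [0,0,0],"twist": 0,"hand": 1},
    {"translation": [0,0,-0.1],"twist": 0,"hand": 1},
    {"translation": [0,0,-0.2],"twist": 0,"hand": 1},
    {"translation": [0,0,-0.3],"twist": 0,"hand": 1},
  ],
)

```text
time: 12.85
tool_pos: [0.4503, -0.2526, 0.1487]
tool_rot: [-0.0, 0.917, -0.398, -0.002]
contact_force: [1.5, 0.2, 0.5]
gripper_width: 0.999
grasp_force: 0.0
```

Call:
apply_moves(
  targets=[
    {"translation": [0,0,-0.4],"twist": 0,"hand": 1},
    {"translation": [0,0,-0.4],"twist": 0,"hand": 1},
    {"translation": [0,0,0],"twist": 0,"hand": 1},
    {"translation": [0,0,0],"twist": 0,"hand": 1},
  ],
)

```text
time: 13.25
tool_pos: [0.452, -0.2538, 0.2315]
tool_rot: [0.0, 0.917, -0.398, 0.002]
contact_force: [0.6, -0.9, -0.6]
gripper_width: 0.999
grasp_force: 0.0
```

```bash
python3 - <<'E'
from h import *
s=state();print(np.round(s["tool_pos"],4),s["time"],s["gripper_width"],s["grasp_force"])
fs={c:grab_frame(c) for c in ["side","wrist"]}
a=fs["side"][:,:,::-1]
z=lambda i,x,y,w,h,s:cv2.resize(i[y:y+h,x:x+w],None,fx=s,fy=s,interpolation=cv2.INTER_CUBIC)
cv2.imwrite("pics/m4.png",np.hstack([cv2.resize(fs["wrist"][:,:,::-1],None,fx=.8,fy=.8),z(a,360,80,105,120,8/3)]))
E
```

```text
[ 0.452  -0.2538  0.2315] 13.25 0.9994905464228943 0.0
```

View pics/m4.png

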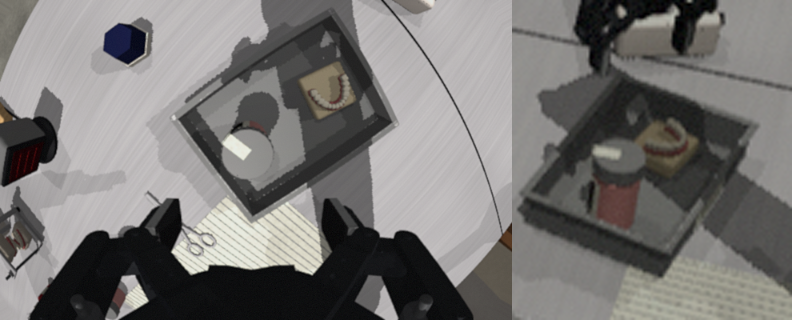

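The jar stands upright in the pan's free half (lid at 247,155 in the wrist view), clear of the walls and the model (328,90), and the gripper is well above it.

```bash
python3 -c "from plant import *;print(job_done())"
```

```text
the job is handed in; nothing more can be done
None
```

The jar was held with its barcode facing the reader from 7 cm for over a second, then set down upright in the pan's free half beside the model, released and handed in at about 13 s; the system did not report a verdict.

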